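Clear the level crossing and hold the signal off

ROBOT

A 7-joint arm with a two-finger parallel gripper is mounted at the origin on the work surface. World frame = base frame: x ahead of the robot, y to its left, z up, the work surface at z = 0. Lengths are in m, angles in rad, forces in N, time in s.
With the tool pointing down it reaches from about 0.375 to 0.925 m from the base axis. Payload 3.1 kg.
Tool frame: the origin (TCP) lies at the very end of the fingers, on their centre line; the grasp point (between the pads) lies 19 mm behind it (ctrl.grip_depth is the distance from the TCP to the grasp point, in m); z points along the fingers, y is the direction in which the jaws open and shut (so a half turn about z gives the same grasp; the last joint's range is limited). The gripper opens to 85 mm and grips with 20 to 120 N. Pads are 22 mm wide; open, the fingers measure 114 mm over their backs; the gripper's body (76 mm by 85 mm) begins 54 mm behind the grasp point. The pads swing forward as they close: fully open they stand 13 mm farther back than shut.
Start: joints at [1.115, 0.383, 0.044, 1.598, -0.018, 1.161, -0.05], TCP at [0.228, -0.609, 0.231] pointing down, gripper open.
Joint ranges: [-2.61, 2.61], [-0.41, 2.15], [-1.48, 1.57], [0, 2.5], [-1.57, 4.71], [0.05, 1.97], [-2.85, 2.85]. Speed limits (rad/s): [2.79, 2.79, 3.14, 3.14, 3.14, 3.14, 3.14].

INTERFACE

Orientations are given as a unit quaternion [x, y, z, w].
In Python, from station import ctrl gives the robot as it stands.
- The arm moves only by the tool arm_command, never from a script. Its argument "plan" is a list of rows, each a list of 3 entries, a list of its own where there are three numbers: the opening, from -1 (shut) to 1 (fully open), then the shift along the tool's x, y, z each as a share of 150 mm, from -1 to 1, then the turn, a rotation vector about the tool's x, y, z each as a share of 90 degrees, from -1 to 1. In form: [[claw, [x, y, z], [ax, ay, az]], ...]. A call has exactly 8 rows; each row is the pose to reach, as a shift and turn from the pose measured when the call began, along the tool's axes at that moment; what a row does not reach only later rows make up. A row lasts 1/8 s, in which the tool goes at most 62.5 mm and 10.7 degrees, less where a joint would pass 70% of its speed; a pose out of reach is approached as far as the arm can. A call with a number of a shift or a turn outside -1 to 1 is refused whole. A call with a gripper value outside its range is refused whole. The fingers move at their own pace and stop on an object; "squeeze" is the grip in N (left out, the last holds). Time passes only in rows, so rows that repeat a pose let the fingers close, or fill a call up. It gives the time, the measured TCP pose, the force and the opening at its end, in the units of the state.
- ctrl.state(): the state, without advancing time (a new reading comes with each control period).
- ctrl.read_camera(name): name is "side" or "top"; returns a dict with "color" (420x560x3 uint8, red, green, blue), "depth" (420x560 float32, m along the optical axis (not along the pixel's ray), 0 where there is no reading), "camera_matrix" (3x3 intrinsics, pixels), "rvec" (rotation vector, rad) and "tvec" (3), from world to camera coordinates, as OpenCV has them. Camera axes: x right, y down, z forward; pixel columns grow to the right and rows downward; lengths in m; the calibration is good to about 2 mm. A picture is of the moment at which its call begins.
- ctrl.job_done(): hands the job in, once; it reports no verdict.
Trained networks look in a picture, given as the dict that the camera call returned (one of the last four; its "shot" number tells which), for a name from the list of things; names that differ only in an ending like _2 or _b are one class to them, and where a whole thing is asked for, a point or a joint stands for the part that bears it (a point fixed in the world has none). Each returns a list of dicts, best first, with "p" (0 to 1); they miss things now and then, are a little off and sometimes report something else, mostly with a low value. They report only what shows in the picture. A call takes as long as a camera call. They do not tell look-alikes from the thing itself.
- ctrl.spot_in(picture, query): "rect" ([centre column, centre row, width, height] in pixels, round what is visible of it).
- ctrl.spot_point(picture, query): "pixel" ([column, row] in pixels: a listed point, or the origin of a listed thing).
The state is a dict: "time_s": time; "joint_positions": joint angles; "qvel": joint speeds; "tau": joint torques, N m; "position": TCP position; "orientation": TCP orientation; "force": force on the tool from outside, world axes, zero at the start; "wrist_torque": the same for the moment, N m; "width": opening from 0.0 (shut) to 1.0 (fully open).
Only numpy, scipy, OpenCV 4.12 (cv2) and the standard library are available. Lean on these libraries where they do the work, as an engineer would, in place of code of your own. Each camera call takes 0.05 s, during which the arm holds its last target. There are 200 camera calls.

TASK

The tank engine is waiting because the cream model car has stalled on the level crossing. Take the fragile car gently (squeeze it with no more than about 35 N) and set it down, without dropping it, on the near road on the robot's side of the line: on its wheels, lengthwise along the road, all of it behind the white stop line; let go of it. Only then pull the signal's spring-loaded knob out until the collar on its rod stands over the line on the index plate, and finish still holding the knob there so that the signal stays off; leave the engine, van, hut and screwdriver where they are.

Things in the scene. Friction and masses are not known exactly. Their poses are not given: they have to be found in the camera images.
- crossing: Fixed model railway line (32 mm gauge) crossed by a grey road 140 mm wide. Origin: on the baseboard where the centre lines of track and road meet. x: along the road, away from the robot; y: along the track, to the left; z up. Road, crossing timbers and rail tops lie 8 mm above the origin. Track bed and timbers span x -42 to 42 mm, the near road x -235 to -42 mm.
- stop_line (a point): Middle of the white stop line painted across the near road, 65 mm on the robot's side of the track's centre, on the road's surface; axes as crossing. (Beyond the track, 66 mm in x and 165 mm in y from the crossing's origin, stands a signal post 185 mm tall, whose short arm drops as the knob is pulled.)
- car: Cream 1:43 model saloon, 98 long (its x), 40 wide (its y), 34 high, about 0.12 kg; its wheels do not turn. Origin: under its middle, at road level. Sides flat and full width from 8 to 21 mm above the road; the cabin above is 34 wide. Starts on the crossing, within 0.5 rad of the road's direction. Fragile: the contact forces of both pads added must stay below 90 N.
- pull_unit: Signal pull, fixed: dark wooden base plate 185 x 80 x 6 mm with a grey spring housing 60 long, 48 wide, top at 62 mm. Origin: on the baseboard under the housing's front face, on the rod's line; z up. The housing lies at x 0 to 60 mm; the rod comes out towards -x, 40 mm above the baseboard. The plate runs from x -115 to 70 mm.
- pull (a joint): How far the rod is drawn out of the housing, in m: 0 home, end stop at 0.050. It moves along -x of pull_unit against a return spring: 3 N at home, rising by 1.5 N each 10 mm; let go, it springs back home.
- knob (a point): Centre of the round black knob at the rod's outer end: 28 mm diameter, 16 mm long along the rod, axis along x of pull_unit, 58 mm in front of the housing face at home and 40 mm above the baseboard. The rod behind it is 8 mm thick, free for 28 mm between the collar and the 6 mm long, 15 mm thick boss on the knob's back.
- collar (a point): Centre of the dark steel collar fixed on the rod: 18 mm diameter, 8 mm long along the rod, 12 mm in front of the housing face at home, 46 mm behind the knob's centre. It moves with the knob.
- mark (a point): Middle of the black engraved line (2 mm wide, across the rod's direction) on the white index plate, a strip 14 x 74 x 1.5 mm screwed across the base plate under the rod; its axes are parallel to those of pull_unit. The owner sets the plate differently each time, 18 to 30 mm in front of the collar's home place.
- loco: Maroon and black tank engine, about 215 mm long (its y), 60 wide, 90 high, 0.8 kg, standing on the rails to the left. Origin: under its middle at rail top. Not to be moved.
- van: Dark green model van, 105 x 42 x 48 mm, parked on the far road. Origin: centre of its underside. Not to be moved.
- hut: Small dark wooden hut, 60 x 70 mm, 68 high, beyond the track to the right of the road. Origin: centre of its underside. Not to be moved.
- screwdriver: Screwdriver 150 mm long lying on the baseboard left of the near road, its length along its x. Not to be moved.
Things that resemble listed ones, but are neither listed nor needed, are in the scene too. What is shaped like the pull_unit but turquoise is not meant.

How it is judged:
By the outcome, as a careful person would: the job done as asked, in the order asked, and still so for the second after the job is handed in, while the arm keeps its last pose, push and grip.
It also fails if it takes over 48 s, if anything falls off the work surface, if the arm or the gripper's body presses on something with over 40 N, if the wrist force passes 120 N, or if a joint passes its speed limit or range.

## Working session

There is one attempt and no reset: what is moved stays moved. The work goes in short steps, Python scripts to look and compute and a tool call to move; the robot and the scene stay as the last step left them, time stands still between calls to the robot, and variables do not carry over. Pictures are saved under pics/ and viewed, about 8 in all and at most 12, crops included, and the job is handed in when it is done.

Besides the shell and the picture viewer there is one more tool, called after "Emit:" by a JSON object that holds its "api" and its "payload". arm_command: Moves the arm, as the interface text tells. Shift numbers are shares of 150 mm and turn numbers shares of 90 degrees, none past 1 either way. Its arguments: {"type":"object","properties":{"plan":{"type":"array"},"squeeze":{"type":"number"}},"required":["plan"]}

```bash
mkdir -p pics; ls
cat > h.py <<'E'
from station import ctrl
import numpy as np, cv2
from scipy.spatial.transform import Rotation as R
def cam(n): return ctrl.read_camera(n)
def save(p,name,roi=None,s=1):
    im=p["color"][:,:,::-1]
    if roi: im=im[roi[1]:roi[3],roi[0]:roi[2]]
    cv2.imwrite("pics/"+name,cv2.resize(im,None,fx=s,fy=s,interpolation=cv2.INTER_CUBIC))
def cw(p,px,d=None,z=None):
    K=np.array(p["camera_matrix"]);Rm=cv2.Rodrigues(np.array(p["rvec"],float))[0];t=np.array(p["tvec"],float).ravel()
    r=np.linalg.inv(K)@np.array([px[0],px[1],1.])
    c=-Rm.T@t; w=Rm.T@r
    if z is not None: return c+w*(z-c[2])/w[2]
    if d is None: d=p["depth"][int(round(px[1])),int(round(px[0]))]
    return Rm.T@(r*d-t)
def cloud(p):
    v,u=np.nonzero(p["depth"]>0);K=np.array(p["camera_matrix"]);d=p["depth"][v,u]
    Rm=cv2.Rodrigues(np.array(p["rvec"],float))[0];t=np.array(p["tvec"],float).ravel()
    P=np.c_[(u-K[0,2])/K[0,0]*d,(v-K[1,2])/K[1,1]*d,d]
    return (P-t)@Rm,u,v,p["color"][v,u]
def proj(p,X):
    return cv2.projectPoints(np.array(X,float).reshape(-1,3),np.array(p["rvec"],float),np.array(p["tvec"],float),np.array(p["camera_matrix"]),None)[0].reshape(-1,2)
E
cat > a.py <<'E'
from h import *
np.set_printoptions(precision=4,suppress=True)
for n in("top","side"):
    p=cam(n);save(p,n+"0.png",s=1.42)
    for q in["crossing","stop_line","car","pull_unit","knob","collar","mark","screwdriver","loco"]:
        for r in ctrl.spot_point(p,q)[:3]:
            if r["p"]>.2: print(n,q,round(r["p"],2),np.round(r["pixel"]),cw(p,r["pixel"]))
print(ctrl.state())
E
python3 a.py
```

```text
pics
top crossing 0.82 [270. 157.] [0.6651 0.095  0.0274]
top stop_line 0.93 [272. 183.] [0.5977 0.0895 0.0075]
top stop_line 0.46 [182. 247.] [0.4247 0.3294 0.0189]
top car 0.69 [261. 150.] [0.6819 0.118  0.0422]
top pull_unit 0.75 [404. 220.] [ 0.4991 -0.2637  0.0039]
top pull_unit 0.56 [446. 304.] [ 0.2861 -0.345   0.062 ]
top knob 0.59 [442. 332.] [ 0.2165 -0.3358  0.0545]
top knob 0.56 [404. 239.] [ 0.4476 -0.2475  0.054 ]
top collar 0.68 [409. 224.] [ 0.4874 -0.2656  0.0431]
top collar 0.56 [444. 316.] [0.4438 0.0566 1.0284]
top mark 0.69 [401. 232.] [ 0.4657 -0.2562  0.0071]
top mark 0.22 [262. 151.] [0.6781 0.116  0.0436]
top screwdriver 0.66 [270. 155.] [0.67   0.0966 0.0272]
top screwdriver 0.59 [181. 248.] [ 0.4213  0.336  -0.0037]
top loco 0.6 [155. 152.] [0.668  0.3874 0.0747]
side crossing 0.76 [237. 228.] [0.6465 0.1343 0.029 ]
side stop_line 0.92 [253. 229.] [0.6197 0.0968 0.007 ]
side car 0.59 [229. 227.] [0.6739 0.1361 0.0252]
side pull_unit 0.81 [408. 183.] [ 0.2803 -0.3481  0.0103]
side pull_unit 0.7 [334. 185.] [ 0.4947 -0.2285  0.0087]
side knob 0.63 [352. 174.]
[... 208 characters left out ...]
5. 185.] [ 0.4944 -0.2342  0.0049]
side mark 0.55 [342. 186.] [ 0.4688 -0.2342  0.0114]
side screwdriver 0.66 [277. 312.] [0.4208 0.3415 0.0142]
side loco 0.72 [161. 300.] [0.6546 0.4432 0.0387]
{'time_s': 1.0, 'joint_positions': array([ 1.1152,  0.3829,  0.0439,  1.5979, -0.0179,  1.1612, -0.0499]), 'qvel': array([ 0.0002, -0.0004, -0.0001,  0.0009,  0.0014, -0.0002,  0.0004]), 'tau': array([  0.0001, -43.3453,   1.0231, -24.9926,   0.0105,   0.0017,
        -0.    ]), 'position': array([ 0.2277, -0.6088,  0.2313]), 'orientation': array([0.984, 0.178, 0.   , 0.   ]), 'force': array([-0.2426, -0.1621, -0.1407]), 'wrist_torque': array([ 0.004 ,  0.0309, -0.0046]), 'width': 0.9992145584168654}
```

View pics/top0.png

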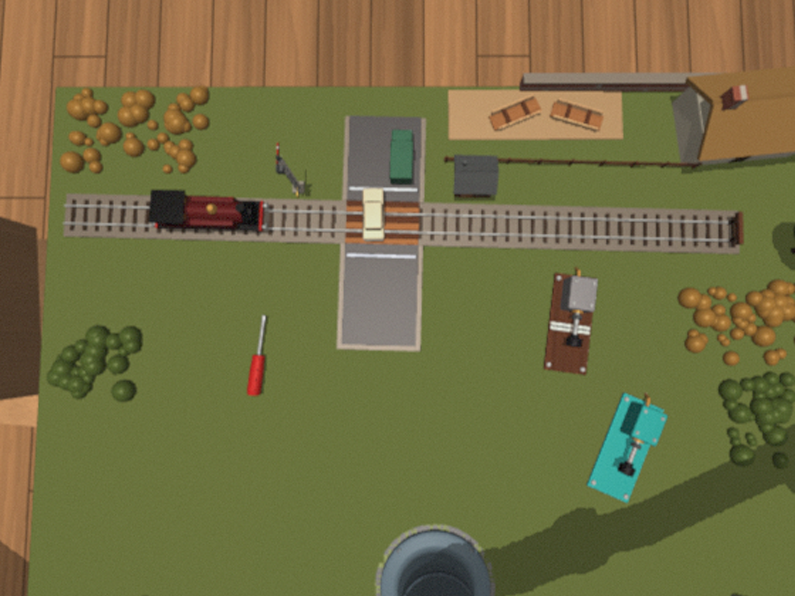

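View pics/side0.png

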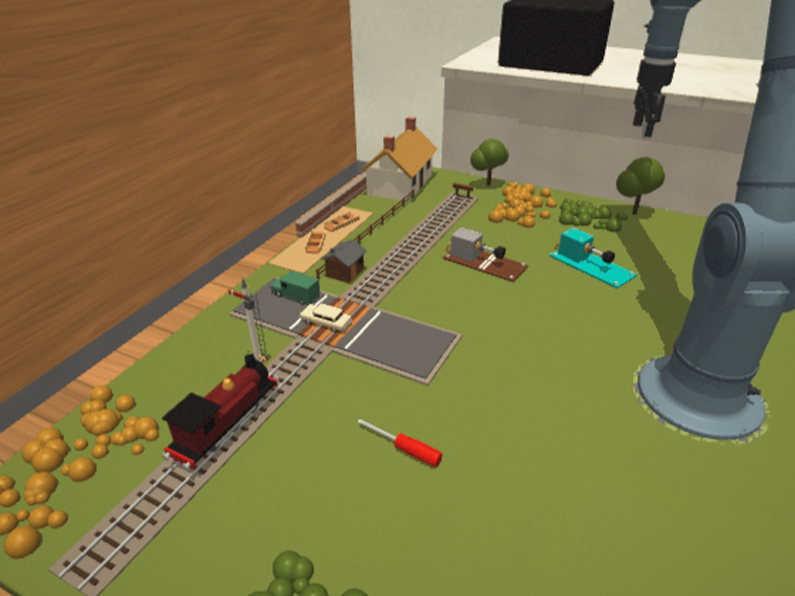

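The top picture shows the cream car at (263,150), the stop line at (269,180) and the brown pull unit at (401,227) with its knob at (404,239). The turquoise look-alike is at (443,310) and the green van at (282,110). I choose the cream car and the brown unit.

```bash
cat > b.py <<'E'
from h import *
np.set_printoptions(precision=4,suppress=True)
def rect(n,P):
    (c,s,a)=cv2.minAreaRect(P[:,:2].astype(np.float32)*1000); print(n,len(P),np.array(c)/1000,s,round(a,1),"z",np.percentile(P[:,2],[5,50,95]), "mean",P.mean(0))
def pca(P):
    q=P[:,:2]-P[:,:2].mean(0);w,V=np.linalg.eigh(q.T@q);return np.degrees(np.arctan2(V[1,1],V[0,1]))%180
for n in("top","side"):
    p=cam(n);P,u,v,C=cloud(p);C=C.astype(int)
    hsv=cv2.cvtColor(p["color"],cv2.COLOR_RGB2HSV)[v,u].astype(int)
    box=lambda x0,x1,y0,y1,z0,z1:(P[:,0]>x0)&(P[:,0]<x1)&(P[:,1]>y0)&(P[:,1]<y1)&(P[:,2]>z0)&(P[:,2]<z1)
    m=box(.58,.78,.03,.2,.014,.06)&(hsv[:,0]>15)&(hsv[:,0]<40)&(hsv[:,2]>110)
    if m.sum()>10: rect(n+" car",P[m]); print(pca(P[m]))
    m=box(.55,.63,.0,.2,-.01,.02)&(hsv[:,1]<40)&(hsv[:,2]>150)
    if m.sum()>10: rect(n+" stop",P[m]);print(pca(P[m]))
    m=box(.38,.63,-.35,-.15,.057,.075)
    if m.sum()>10: rect(n+" housing/hi",P[m])
    m=box(.38,.63,-.35,-.15,-.005,.02)&((hsv[:,0]<15)|(hsv[:,0]>165))&(hsv[:,1]>60)
    if m.sum()>10: rect(n+" plate",P[m])
    m=box(.40,.50,-.32,-.2,.0,.015)&(hsv[:,1]<60)&(hsv[:,2]>140)
    if m.sum()>5: rect(n+" index",P[m]);print(pca(P[m]))
    m=box(.40,.48,-.3,-.2,.03,.06)&(hsv[:,2]<50)
    if m.sum()>5: rect(n+" knob",P[m])
    m=box(.5,.6,.0,.2,-.005,.015)&(hsv[:,1]<30)
    print(n,"road z",np.median(P[m][:,2]))
    m=box(.2,.6,-.1,.0,-.02,.02); print(n,"board z",np.median(P[m][:,2]))
    if n=="top": save(p,"topc.png",(375,175,435,270),6)
    else: save(p,"sidec.png",(305,150,380,200),8)
E
python3 b.py
```

```text
top car 519 [0.6863 0.1148] (100.24081420898438, 37.73023986816406) 0.7 z [0.0264 0.0369 0.0443] mean [0.6824 0.1153 0.0355]
1.2448093593974363
top stop 142 [0.5978 0.1002] (142.96551513671875, 36.4171142578125) 83.5 z [0.0056 0.0084 0.0115] mean [0.6067 0.1023 0.0085]
89.05201666880568
top housing/hi 437 [ 0.5318 -0.2643] (48.518306732177734, 60.114261627197266) 82.5 z [0.0589 0.0618 0.0649] mean [ 0.5315 -0.2635  0.0618]
top plate 1080 [ 0.4784 -0.2564] (78.91902923583984, 181.5754852294922) 82.2 z [0.0032 0.006  0.0091] mean [ 0.4544 -0.2465  0.006 ]
top index 150 [ 0.4387 -0.2528] (77.79360961914062, 80.80480194091797) 84.2 z [0.0039 0.0075 0.0104] mean [ 0.4681 -0.2529  0.0073]
92.24661897914596
top knob 53 [ 0.4462 -0.2495] (22.216339111328125, 17.186500549316406) 78.9 z [0.043  0.0513 0.0539] mean [ 0.4458 -0.2478  0.0498]
top road z 0.008389332113418583
top board z 0.00022811416632982312
side car 399 [0.6849 0.1182] (100.5898208618164, 43.18772506713867) 1.0 z [0.0188 0.0295 0.0426] mean [0.6791 0.1239 0.0314]
3.8424552889635777
side stop 90 [0.6083 0.1024] (134.86573791503906, 10.837982177734375) 88.8 z [0.0057 0.008  0.0103] mean [0.6078 0.1049 0.008 ]
88.54439796283222
side housing/hi 145 [ 0.5321 -0.261 ] (49.51361083984375, 61.96088409423828) 81.8 z [0.0581 0.0614 0.0641] mean [ 0.5305 -0.2591  0.0613]
side plate 469 [ 0.4769 -0.2513] (79.85282135009766, 179.8538818359375) 82.7 z [0.0027 0.0057 0.0083] mean [ 0.4572 -0.2423  0.0057]
side index 48 [ 0.4534 -0.2326] (50.83483123779297, 108.19515991210938) 44.8 z [0.0052 0.0072 0.0098] mean [ 0.4659 -0.249   0.0072]
126.29484640778979
side knob 38 [ 0.4411 -0.2459] (26.786617279052734, 15.231246948242188) 43.8 z [0.0332 0.0429 0.0518] mean [ 0.4431 -0.2443  0.0428]
side road z 0.007774246817188979
side board z -7.31539610120365e-05
```

View pics/topc.png

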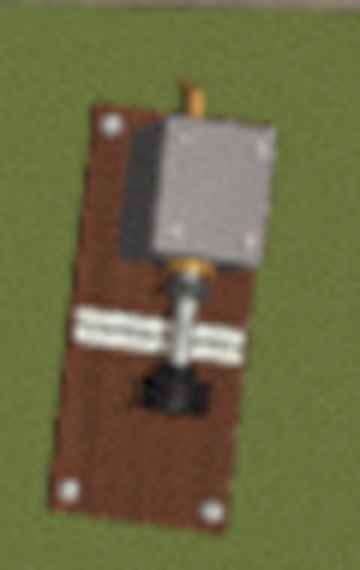

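The crop confirms the brown unit: collar at about (406,222), mark line at about (402,230) and knob at about (404,240) in top pixels. The car is at about (0.6855, 0.1155) with yaw 1°. Setting out now.

Emit:
{"api": "arm_command", "payload": {"plan": [[1,[0.25,-0.19,0],[0,0,0.05]],[1,[0.5,-0.38,0],[0,0,0.1]],[1,[0.75,-0.57,0],[0,0,0.16]],[1,[1,-0.76,0],[0,0,0.217]],[1,[1,-0.76,0],[0,0,0.217]],[1,[1,-0.76,0],[0,0,0.217]],[1,[1,-0.76,0],[0,0,0.217]],[1,[1,-0.76,0],[0,0,0.217]]], "squeeze": 28}}

```text
time_s: 2.1
position: [0.3271, -0.4508, 0.2312]
orientation: [1.0, 0.007, -0.0, 0.0]
force: [-0.3, 0.1, -0.2]
width: 0.999
```

Emit:
{"api": "arm_command", "payload": {"plan": [[1,[0.1,-0.16,0],[0,0,0]],[1,[0.2,-0.32,0],[0,0,0]],[1,[0.3,-0.48,0],[0,0,0]],[1,[0.4,-0.64,0],[0,0,0]],[1,[0.5,-0.8,0],[0,0,0]],[1,[0.58,-0.94,0],[0,0,0]],[1,[0.62,-1,0],[0,0,0]],[1,[0.62,-1,0],[0,0,0]]]}}

```text
time_s: 3.1
position: [0.4181, -0.2996, 0.2312]
orientation: [1.0, 0.007, -0.0, 0.0]
force: [-0.2, -0.8, 0.5]
width: 0.999
```

Emit:
{"api": "arm_command", "payload": {"plan": [[1,[0.13,-0.2,0],[0,0,0]],[1,[0.26,-0.4,0],[0,0,0]],[1,[0.38,-0.6,0],[0,0,0]],[1,[0.5,-0.8,0],[0,0,0]],[1,[0.62,-1,0],[0,0,0]],[1,[0.62,-1,0],[0,0,0]],[1,[0.62,-1,0],[0,0,0]],[1,[0.62,-1,0],[0,0,0]]]}}

```text
time_s: 4.1
position: [0.5079, -0.1507, 0.2309]
orientation: [1.0, 0.006, -0.001, 0.001]
force: [-0.4, -0.6, 0.7]
width: 0.998
```

Emit:
{"api": "arm_command", "payload": {"plan": [[1,[0.13,-0.2,0],[0,0,0]],[1,[0.26,-0.4,0],[0,0,0]],[1,[0.38,-0.6,0],[0,0,0]],[1,[0.5,-0.8,0],[0,0,0]],[1,[0.62,-1,0],[0,0,0]],[1,[0.62,-1,0],[0,0,0]],[1,[0.62,-1,0],[0,0,0]],[1,[0.62,-1,0],[0,0,0]]]}}

```text
time_s: 5.1
position: [0.5988, -0.0022, 0.2305]
orientation: [1.0, 0.004, -0.001, 0.001]
force: [-0.3, -1.2, 0.4]
width: 0.998
```

Emit:
{"api": "arm_command", "payload": {"plan": [[1,[0.15,-0.2,0.1],[0,0,0]],[1,[0.3,-0.4,0.25],[0,0,0]],[1,[0.45,-0.6,0.4],[0,0,0]],[1,[0.585,-0.78,0.6],[0,0,0]],[1,[0.585,-0.78,0.8],[0,0,0]],[1,[0.585,-0.78,0.8],[0,0,0]],[1,[0.585,-0.78,0.8],[0,0,0]],[1,[0.585,-0.78,0.8],[0,0,0]]]}}

```text
time_s: 6.1
position: [0.6869, 0.1142, 0.1123]
orientation: [1.0, 0.003, 0.001, 0.001]
force: [0.7, 0.3, -0.2]
width: 0.999
```

Run:
```python
from h import *
s=ctrl.state();print(s["position"],s["orientation"])
p=cam("side");save(p,"s1.png",(150,100,350,290),4)
print(proj(p,s["position"]),proj(p,[.6855,.1155,.042]))
```

```text
[0.68687545 0.11417389 0.112343  ] [0.9999944  0.00294185 0.00103694 0.00121547]
[[226.45884073 195.44766821]] [[228.57469631 216.86039896]]
```

View pics/s1.png

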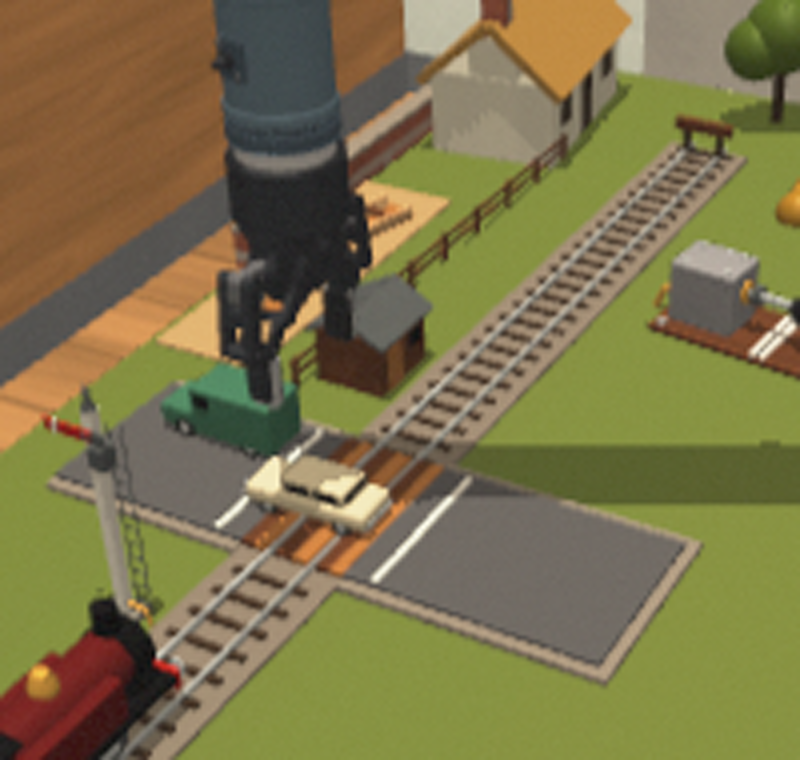

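The gripper stands over the car, with its fingers at about (245–340, 360) in the crop. Descending.

Emit:
{"api": "arm_command", "payload": {"plan": [[1,[-0.01,-0.015,0.12],[0,0,0]],[1,[-0.01,-0.015,0.24],[0,0,0]],[1,[-0.01,-0.015,0.36],[0,0,0]],[1,[-0.01,-0.015,0.48],[0,0,0]],[1,[-0.01,-0.015,0.58],[0,0,0]],[1,[-0.01,-0.015,0.64],[0,0,0]],[1,[-0.01,-0.015,0.675],[0,0,0]],[1,[-0.01,-0.015,0.675],[0,0,0]]]}}

```text
time_s: 7.15
position: [0.6855, 0.1165, 0.0109]
orientation: [1.0, 0.003, 0.001, 0.001]
force: [-0.2, -0.6, -0.1]
width: 1.003
```

Emit:
{"api": "arm_command", "payload": {"plan": [[-0.1,[0,0,0],[0,0,0]],[-0.2,[0,0,0],[0,0,0]],[-0.3,[0,0,0],[0,0,0]],[-0.4,[0,0,0],[0,0,0]],[-0.5,[0,0,0],[0,0,0]],[-0.6,[0,0,0],[0,0,0]],[-1,[0,0,0],[0,0,0]],[-1,[0,0,0],[0,0,0]]], "squeeze": 28}}

```text
time_s: 8.15
position: [0.686, 0.1166, 0.0116]
orientation: [1.0, 0.003, 0.001, 0.001]
force: [0.3, -0.7, 6.1]
width: 0.456
```

Emit:
{"api": "arm_command", "payload": {"plan": [[-1,[0,0,-0.05],[0,0,0]],[-1,[0,0,-0.12],[0,0,0]],[-1,[0,0,-0.2],[0,0,0]],[-1,[0,0,-0.28],[0,0,0]],[-1,[0,0,-0.33],[0,0,0]],[-1,[0,0,-0.33],[0,0,0]],[-1,[0,0,-0.33],[0,0,0]],[-1,[0,0,-0.33],[0,0,0]]]}}

```text
time_s: 9.15
position: [0.6853, 0.1165, 0.0603]
orientation: [1.0, 0.003, 0.001, 0.001]
force: [-0.9, -0.3, -1.5]
width: 0.458
```

Emit:
{"api": "arm_command", "payload": {"plan": [[-1,[-0.12,0,0],[0,0,0]],[-1,[-0.28,0.02,0],[0,0,0.005]],[-1,[-0.45,0.04,0],[0,0,0.01]],[-1,[-0.62,0.06,0],[0,0,0.017]],[-1,[-0.8,0.08,0],[0,0,0.017]],[-1,[-0.93,0.08,0],[0,0,0.017]],[-1,[-1,0.08,0],[0,0,0.017]],[-1,[-1,0.08,0],[0,0,0.017]]]}}

```text
time_s: 10.15
position: [0.5349, 0.1036, 0.06]
orientation: [1.0, -0.01, 0.001, 0.001]
force: [0.3, -0.1, -0.4]
width: 0.461
```

Run:
```python
from h import *
s=ctrl.state();print(s["position"],s["orientation"],s["width"],s["force"])
p=cam("side");save(p,"s2.png",(180,130,340,270),4)
P,u,v,C=cloud(p);hsv=cv2.cvtColor(p["color"],cv2.COLOR_RGB2HSV)[v,u].astype(int)
m=(abs(P[:,0]-.536)<.08)&(abs(P[:,1]-.105)<.05)&(P[:,2]>.03)&(P[:,2]<.12)&(hsv[:,0]>15)&(hsv[:,0]<40)&(hsv[:,2]>110)
Q=P[m];print(len(Q),cv2.minAreaRect(Q[:,:2].astype(np.float32)*1000),np.percentile(Q[:,2],[1,50,99]),np.percentile(Q[:,0],[1,99]))
for a in(-50,-25,25,50):
    k=abs(Q[:,0]-.536-a/1000)<.015
    if k.sum(): print(a,np.percentile(Q[k][:,2],[2,98]))
```

```text
[0.53489938 0.10363908 0.06001609] [ 9.99949441e-01 -9.94945162e-03  6.09885711e-04  1.32325609e-03] 0.4607030007207697 [ 0.32623174 -0.06034427 -0.37276327]
314 ((533.3134765625, 107.99430847167969), (38.701114654541016, 100.73889923095703), 89.93045806884766) [0.06479905 0.07736406 0.09253591] [0.48430306 0.58022121]
-50 [0.06556766 0.07953543]
-25 [0.06587403 0.09253768]
25 [0.0604872  0.09009026]
50 [0.0657878  0.07966428]
```

View pics/s2.png

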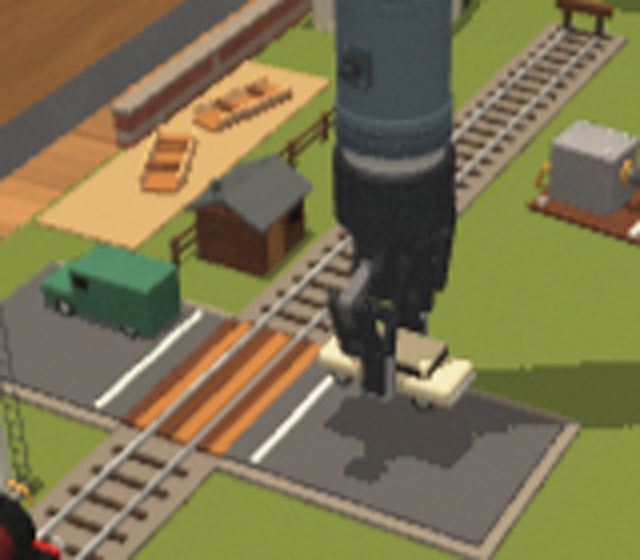

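Emit:
{"api": "arm_command", "payload": {"plan": [[-1,[-0.03,0,0.06],[0,0,0]],[-1,[-0.05,0,0.13],[0,0,0]],[-1,[-0.05,0,0.2],[0,0,0]],[-1,[-0.05,0,0.25],[0,0,0]],[-1,[-0.05,0,0.28],[0,0,0]],[-1,[-0.05,0,0.305],[0,0,0]],[-1,[-0.05,0,0.318],[0,0,0]],[-1,[-0.05,0,0.318],[0,0,0]]]}}

```text
time_s: 11.2
position: [0.5287, 0.1038, 0.0126]
orientation: [1.0, -0.01, 0.001, 0.001]
force: [0.5, 0.1, -1.4]
width: 0.46
```

Emit:
{"api": "arm_command", "payload": {"plan": [[-1,[0,0,0.003],[0,0,0]],[-1,[0,0,0.006],[0,0,0]],[-1,[0,0,0.009],[0,0,0]],[-1,[0,0,0.01],[0,0,0]],[-1,[0,0,0.01],[0,0,0]],[-1,[0,0,0.01],[0,0,0]],[-1,[0,0,0.01],[0,0,0]],[-1,[0,0,0.01],[0,0,0]]]}}

```text
time_s: 12.2
position: [0.5288, 0.1038, 0.0115]
orientation: [1.0, -0.01, 0.001, 0.001]
force: [-2.0, -1.2, 5.2]
width: 0.461
```

Emit:
{"api": "arm_command", "payload": {"plan": [[0.1,[0,0,0],[0,0,0]],[0.3,[0,0,0],[0,0,0]],[0.6,[0,0,0],[0,0,0]],[0.8,[0,0,0],[0,0,0]],[0.8,[0,0,0],[0,0,0]],[0.8,[0,0,-0.05],[0,0,0]],[0.8,[0,0,-0.15],[0,0,0]],[0.8,[0,0,-0.3],[0,0,0]]]}}

```text
time_s: 13.2
position: [0.5284, 0.1038, 0.0574]
orientation: [1.0, -0.01, 0.001, 0.001]
force: [0.2, 0.5, -0.2]
width: 0.901
```

Emit:
{"api": "arm_command", "payload": {"plan": [[1,[0,0.1,-0.2],[0,0,0]],[1,[0,0.25,-0.4],[0,0,0]],[1,[-0.05,0.4,-0.6],[0,0,0]],[1,[-0.1,0.6,-0.8],[0,0,0]],[1,[-0.15,0.8,-0.8],[0,0,0]],[1,[-0.2,0.9,-0.8],[0,0,0]],[1,[-0.2,0.9,-0.8],[0,0,0]],[1,[-0.2,0.9,-0.8],[0,0,0]]]}}

```text
time_s: 14.2
position: [0.4954, -0.0286, 0.1775]
orientation: [1.0, -0.009, 0.001, 0.001]
force: [-0.6, -0.3, 0.5]
width: 0.999
```

```bash
cat > m.py <<'E'
from h import *
np.set_printoptions(precision=3,suppress=True,linewidth=200)
def ortho(p,o,yaw,z,xs,ys):
    c,s=np.cos(yaw),np.sin(yaw);X,Y=np.meshgrid(xs,ys,indexing="ij")
    W=np.c_[(o[0]+c*X-s*Y).ravel(),(o[1]+s*X+c*Y).ravel(),np.full(X.size,z)]
    q=proj(p,W).astype(np.float32).reshape(X.shape+(2,))
    return cv2.remap(p["color"],q[...,0],q[...,1],cv2.INTER_CUBIC)
o=(.5018,-.259);yaw=np.radians(-7.7)
xs=np.arange(-125,80,1)/1000
if __name__=="__main__":
  out=[]
  for n in("top","side"):
    p=cam(n);
    im=ortho(p,o,yaw,.0075,xs,np.arange(-45,46,1)/1000);out.append(im[::-1,::-1])
    for a,b in((-34,-14),(14,34)):
        pr=im[:,a+45:b+45].mean(1);g=pr.mean(1)
        print(n,a,"g -60..-5:",np.round(g[65:121]).astype(int))
        gr=pr[:,1]-pr[:,0]; print("  front edge (g-r):",np.round(gr[0:24]).astype(int))
    if n=="top": pt=p
  p=pt
  P,u,v,C=cloud(p);hsv=cv2.cvtColor(p["color"],cv2.COLOR_RGB2HSV)[v,u].astype(int)
  m=(abs(P[:,0]-.53)<.1)&(abs(P[:,1]-.105)<.05)&(P[:,2]>.014)&(P[:,2]<.06)&(hsv[:,0]>15)&(hsv[:,0]<40)&(hsv[:,2]>110)
  Q=P[m];print(len(Q),cv2.minAreaRect(Q[:,:2].astype(np.float32)*1000),np.percentile(Q[:,2],[1,99]))
  a=np.hstack(out);a=cv2.resize(a,None,fx=2.8,fy=2.8);b=cv2.resize(pt["color"][130:270,225:325],None,fx=2.6,fy=2.6)
  H=max(len(a),len(b));pad=lambda i:cv2.copyMakeBorder(i,0,H-len(i),0,0,0)
  cv2.imwrite("pics/o.png",np.hstack([pad(a),pad(b)])[:,:,::-1])
E
python3 m.py
```

```text
top -34 g -60..-5: [ 50  50  50  49  48  47  47  48  50  51  53  55  57  57  58  59  62  69  82 106 136 168 194 211 215 206 189 174 169 174 188 204 214 210 194 169 138 108  86  74  70  72  74  75  75  73  72  70  69
  70  72  73  73  72  72  71]
  front edge (g-r): [ 10  10  10  10  10  11  10   8   2  -8 -18 -29 -36 -38 -36 -33 -29 -27 -26 -24 -25 -26 -27 -29]
top 14 g -60..-5: [ 68  68  69  69  69  69  69  69  68  68  68  68  69  68  67  65  65  68  79 101 131 164 192 212 219 214 199 183 174 176 188 205 217 217 204 178 145 112  86  71  65  64  66  67  68  67  67  68  69
  69  69  69  69  69  69  68]
  front edge (g-r): [ 10  11  12  12  12  12  12  11   9   6   3  -1  -4  -5  -6  -7  -7  -8 -10 -10 -12 -13 -14 -15]
side -34 g -60..-5: [ 82  82  82  81  79  77  73  68  62  57  54  53  53  54  53  52  52  52  57  66  80  99 119 137 152 163 168 167 164 164 171 185 203 220 226 216 191 155 121  97  84  80  80  81  82  82  81  81  81
  82  83  83  82  82  82  83]
  front edge (g-r): [ 12  12  12  11  11   9   2  -9 -23 -36 -46 -51 -52 -49 -44 -37 -32 -27 -25 -24 -24 -27 -31 -36]
side 14 g -60..-5: [ 78  77  77  78  79  79  80  80  81  81  80  80  79  78  77  77  78  83  93 111 136 164 192 216 230 230 215 191 170 165 177 200 222 232 228 209 181 149 118  94  81  76  76  79  81  82  82  81  81
  81  81  82  82  82  82  82]
  front edge (g-r): [ 12  12  13  12  11   7  -1 -11 -21 -32 -40 -46 -49 -50 -49 -46 -43 -39 -36 -34 -33 -33 -34 -36]
554 ((548.4447631835938, 111.91203308105469), (55.46833419799805, 139.77944946289062), 87.3667221069336) [0.019 0.046]
```

View pics/o.png

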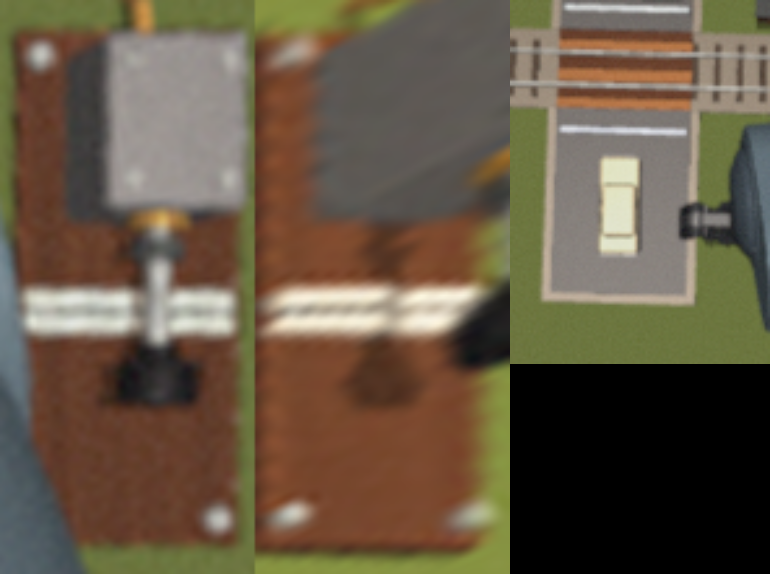

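The car stands on the near road, along it and well behind the stop line: car at about (620,205), line at about (620,130). The mark lies about 31.7 mm in front of the housing face, so the pull is about 20 mm. On to the knob.

Emit:
{"api": "arm_command", "payload": {"plan": [[1,[-0.04,0.16,0],[0,0,0.02]],[1,[-0.08,0.32,0],[0,0,0.04]],[1,[-0.12,0.48,0],[0,0,0.06]],[1,[-0.16,0.65,0],[0,0,0.074]],[1,[-0.2,0.8,0.1],[0,0,0.074]],[1,[-0.2,0.9,0.2],[0,0,0.074]],[1,[-0.2,0.9,0.25],[0,0,0.074]],[1,[-0.2,0.9,0.25],[0,0,0.074]]]}}

```text
time_s: 15.3
position: [0.4629, -0.1619, 0.1392]
orientation: [0.998, -0.066, 0.0, 0.0]
force: [-0.0, 0.0, -0.2]
width: 0.999
```

Emit:
{"api": "arm_command", "payload": {"plan": [[1,[-0.02,0.2,0.05],[0,0,0]],[1,[-0.04,0.4,0.1],[0,0,0]],[1,[-0.047,0.602,0.15],[0,0,0]],[1,[-0.047,0.602,0.2],[0,0,0]],[1,[-0.047,0.602,0.3],[0,0,0]],[1,[-0.047,0.602,0.3],[0,0,0]],[1,[-0.047,0.602,0.3],[0,0,0]],[1,[-0.047,0.602,0.3],[0,0,0]]]}}

```text
time_s: 16.3
position: [0.4446, -0.2501, 0.0947]
orientation: [0.998, -0.066, 0.001, 0.0]
force: [-0.1, 0.3, -0.3]
width: 0.997
```

Run:
```python
from h import *
s=ctrl.state();print(s["position"],s["orientation"])
p=cam("side");q=cam("top")
a=cv2.resize(p["color"][130:220,290:400],None,fx=3.6,fy=3.6);b=cv2.resize(q["color"][175:265,355:465],None,fx=3.6,fy=3.6)
cv2.imwrite("pics/s3.png",np.hstack([a,b])[:,:,::-1])
for r in(p,q): print(proj(r,[s["position"],[.4443,-.2512,.04],[.4443,-.2465,.04]]),[(round(k["p"],2),k["pixel"]) for k in ctrl.spot_point(r,"knob")])
```

```text
[ 0.44460257 -0.2500835   0.09466352] [ 9.97828316e-01 -6.58654756e-02  6.01674010e-04  1.71557699e-04]
[[353.42052537 162.49443985]
 [351.92651941 177.2588967 ]
 [351.47309687 177.91579176]] [(0.58, [353.1, 176.5]), (0.46, [429.6, 180.5])]
[[410.08254112 240.06841498]
 [403.56480352 240.19642272]
 [401.74488769 240.19441464]] [(0.72, [439.7, 327.6])]
```

View pics/s3.png

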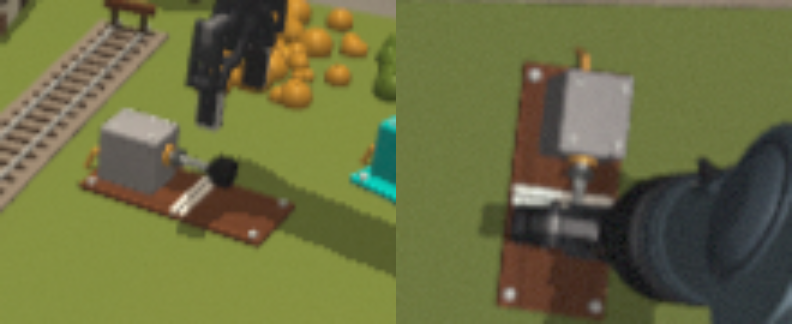

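The knob shows at (352,177.5) in the side view, matching the predicted pixel, and the collar stays visible from above. Descending and closing.

Emit:
{"api": "arm_command", "payload": {"plan": [[1,[0,0.007,0.1],[0,0,0]],[1,[0,0.007,0.2],[0,0,0]],[1,[0,0.007,0.3],[0,0,0]],[1,[0,0.007,0.4],[0,0,0]],[1,[0,0.007,0.46],[0,0,0]],[1,[0,0.007,0.505],[0,0,0]],[1,[0,0.007,0.505],[0,0,0]],[1,[0,0.007,0.505],[0,0,0]]]}}

```text
time_s: 17.5
position: [0.4447, -0.2519, 0.0192]
orientation: [0.998, -0.066, 0.001, 0.0]
force: [-0.6, 0.4, 0.0]
width: 0.997
```

Emit:
{"api": "arm_command", "payload": {"plan": [[0,[0,0,0],[0,0,0]],[-0.2,[0,0,0],[0,0,0]],[-0.4,[0,0,0],[0,0,0]],[-0.6,[0,0,0],[0,0,0]],[-1,[0,0,0],[0,0,0]],[-1,[0,0,0],[0,0,0]],[-1,[0,0,0],[0,0,0]],[-1,[0,0,0],[0,0,0]]], "squeeze": 50}}

```text
time_s: 18.5
position: [0.4447, -0.2527, 0.0196]
orientation: [0.998, -0.067, 0.001, 0.001]
force: [-1.9, -1.8, 6.0]
width: 0.307
```

Emit:
{"api": "arm_command", "payload": {"plan": [[-1,[-0.02,0,0],[0,0,0]],[-1,[-0.05,0,0],[0,0,0]],[-1,[-0.08,0,0],[0,0,0]],[-1,[-0.11,0,0],[0,0,0]],[-1,[-0.133,0,0],[0,0,0]],[-1,[-0.133,0,0],[0,0,0]],[-1,[-0.133,0,0],[0,0,0]],[-1,[-0.133,0,0],[0,0,0]]]}}

```text
time_s: 19.5
position: [0.4267, -0.2503, 0.0198]
orientation: [0.998, -0.066, 0.003, 0.001]
force: [4.8, -4.0, -3.5]
width: 0.309
```

```bash
cat > c.py <<'E'
from m import *
import sys
q=cam("top");p=cam("side");s=ctrl.state();print(s["position"],s["force"],s["width"])
c,sn=np.cos(yaw),np.sin(yaw)
U=lambda x,y,z:[o[0]+c*x-sn*y,o[1]+sn*x+c*y,z]
for n,r in(("top",q),("side",p)):
    print(n,"mark@-31.7,collar pred there:",proj(r,[U(-.0317,0,.0075),U(-.0317,0,.04)]).ravel(), [(round(k["p"],2),k["pixel"]) for k in ctrl.spot_point(r,"collar")],[(round(k["p"],2),k["pixel"]) for k in ctrl.spot_point(r,"mark")])
xs2=np.arange(-70,15,.5)/1000;ys=np.arange(-40,41,.5)/1000
ims=[]
for r,z in((q,.0075),(q,.046),(p,.0075),(p,.042)):
    im=ortho(r,o,yaw,z,xs2,ys)[::-1,::-1].copy()
    im=cv2.resize(im,None,fx=1.2,fy=2.4)
    for x in(-.0317,):
        k=int((xs2[-1]-x)/.0005*2.4);im[k,:12]=im[k,-12:]=(255,0,0)
    ims.append(im)
cv2.imwrite("pics/"+sys.argv[1],np.hstack(ims)[:,:,::-1])
E
python3 c.py f1.png
```

```text
[ 0.427 -0.25   0.02 ] [ 5.301 -2.813 -2.91 ] 0.30493664559952055
top mark@-31.7,collar pred there: [400.863 230.428 404.685 230.105] [(0.63, [406.4, 229.0]), (0.6, [444.3, 311.5])] [(0.65, [399.6, 231.6])]
side mark@-31.7,collar pred there: [343.782 183.487 344.643 175.006] [(0.39, [344.7, 176.0]), (0.39, [417.4, 174.6])] [(0.65, [211.6, 210.9]), (0.48, [344.6, 186.2])]
```

View pics/f1.png

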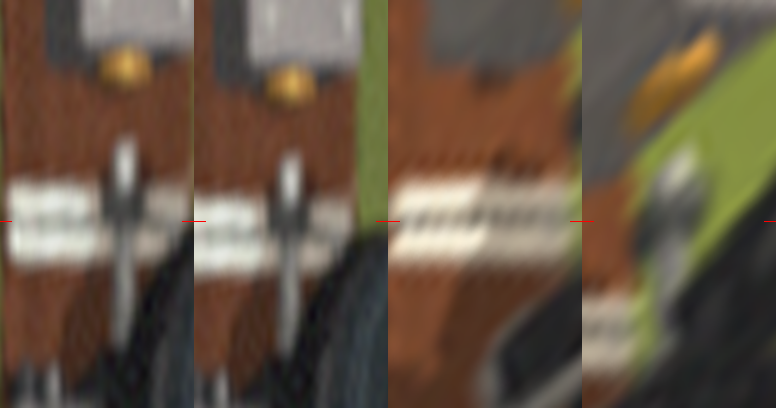

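The mark line matches the predicted row (221). The collar stands about 2–2.5 mm short of it, and the TCP reading agrees (18 mm pulled). Pulling a little more, allowing for arm compliance.

Emit:
{"api": "arm_command", "payload": {"plan": [[-1,[-0.018,0,0],[0,0,0]],[-1,[-0.022,0,0],[0,0,0]],[-1,[-0.026,0,0],[0,0,0]],[-1,[-0.029,0,0],[0,0,0]],[-1,[-0.029,0,0],[0,0,0]],[-1,[-0.029,0,0],[0,0,0]],[-1,[-0.029,0,0],[0,0,0]],[-1,[-0.029,0,0],[0,0,0]]]}}

```text
time_s: 20.8
position: [0.4244, -0.25, 0.0199]
orientation: [0.998, -0.066, 0.005, 0.002]
force: [5.8, -3.7, -5.9]
width: 0.312
```

```bash
python3 c.py f2.png
```

```text
[ 0.424 -0.25   0.02 ] [ 6.085 -4.394 -6.08 ] 0.3073950013033255
top mark@-31.7,collar pred there: [400.863 230.428 404.685 230.105] [(0.56, [443.2, 311.2]), (0.44, [406.9, 233.1])] [(0.47, [399.0, 228.7])]
side mark@-31.7,collar pred there: [343.782 183.487 344.643 175.006] [(0.64, [415.6, 177.6]), (0.51, [343.3, 175.7])] [(0.63, [344.5, 187.3])]
```

View pics/f2.png

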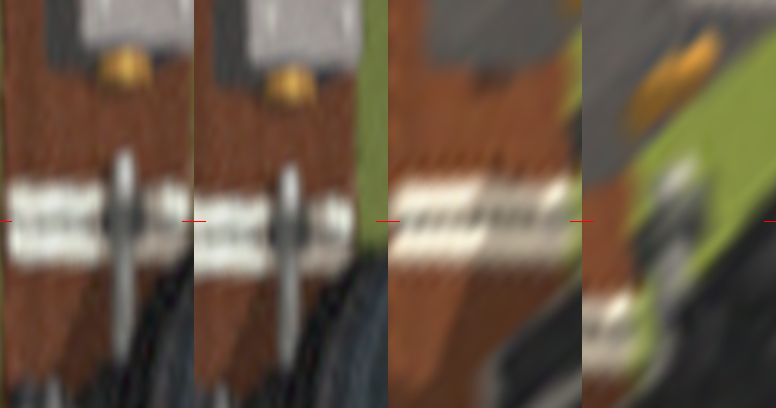

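Collar now centred on the line in both views (row ~222 against 221). A last numeric check on drift and the car, then I hand in.

Run:
```python
from h import *
for i in range(3): p=cam("side");s=ctrl.state();print(s["time_s"],np.round(s["position"],5),s["width"])
P,u,v,C=cloud(p);hsv=cv2.cvtColor(p["color"],cv2.COLOR_RGB2HSV)[v,u].astype(int)
m=(abs(P[:,0]-.53)<.07)&(abs(P[:,1]-.105)<.045)&(P[:,2]>.016)&(P[:,2]<.06)&(hsv[:,0]>15)&(hsv[:,0]<40)&(hsv[:,2]>110)
Q=P[m];print(len(Q),cv2.minAreaRect(Q[:,:2].astype(np.float32)*1000),np.percentile(Q[:,2],[1,99]))
if abs(s["position"][0]-.424)<.0012: print(ctrl.job_done())
```

```text
21.15 [ 0.42443 -0.24999  0.01987] 0.3088216729084572
21.2 [ 0.42443 -0.25     0.01988] 0.30673566297273874
21.25 [ 0.42439 -0.24999  0.01984] 0.303496945768433
455 ((527.72607421875, 106.73281860351562), (41.79878616333008, 99.96395111083984), 89.9472427368164) [0.01750012 0.04414786]
the job is handed in; nothing more can be done
None
```

The job is handed in at about 21 s: the cream car is on the near road and the arm is still holding the signal knob out at the mark.

- **Car:** I took it with a 28 N grip, lowered it until it touched the road and let go. The last check put its centre at about (0.528, 0.107), lengthwise along the road within about 1°. It was on its wheels, with its front about 25 mm behind the white line.
- **Knob:** I then took the brown unit's knob with a 50 N grip and drew it out about 20.5 mm. The first pull stopped about 2 mm short because the arm gave slightly, so I corrected it once. In both camera views the collar then stood over the engraved line to within about 1 mm. The arm showed no visible drift while holding.

**Disagreements and gaps:**
- The estimates of the pull needed differed slightly. The mark measurement gave 19.7 mm and the arm shows 20.5 mm.
- The network's collar and mark points were off by 2–3 pixels, so I used the rectified images instead.
- I did not check the signal arm's drop separately, nor measure the engine, van, hut and screwdriver again. I planned the arm's path to stay clear of them.

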